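# Pop the capsule drawer and stop it with the other finger

### The arm

A 6-joint arm with a two-finger parallel gripper is mounted at the origin on a cart in front of the work surface, level with it; the furniture and walls round the work are solid. World frame = base frame: x ahead of the robot, y to its left, z up, the work surface at z = 0. Lengths are in m, angles in rad, forces in N, time in s.
With the tool pointing down it reaches from about 0.4 to 0.825 m from the base axis. Payload 7 kg.
Tool frame: the origin (TCP) lies at the very end of the fingers, on their centre line; the grasp point (between the pads) lies 19 mm behind it; z points along the fingers, y is the line along which they close (so a half turn about z gives the same grasp; the last joint's range is limited). The gripper opens to 85 mm and grips with 20 to 120 N. Pads are 22 mm wide; open, the fingers measure 114 mm over their backs; the gripper's body (76 mm by 85 mm) begins 54 mm behind the grasp point. The pads swing forward as they close: fully open they stand 13 mm farther back than shut.
Start: joints at [-0.988, 0.359, 0.012, 0, -1.224, -0.288], TCP at [0.196, -0.646, 0.231] pointing down, gripper open.
Joint ranges: [-3.07, 3.07], [-1.43, 2.12], [-1.02, 1.25], [-3.03, 1.67], [-3.05, -0], [-3.03, 3.03]. Speed limits (rad/s): [2.39, 2.39, 3.01, 3.14, 3.14, 3.14].

### API

Orientations are given as a unit quaternion [x, y, z, w].
In Python, from cell import robot gives the robot as it stands.
- The arm moves only by the shell command python3 -m creep 'ROWS' [FORCE]. ROWS is text: rows parted by semicolons, each of 7 numbers parted by spaces: the shift along the tool's x, y, z in units of 0.15 m (1.0 is 0.15 m), then the turn, a rotation vector about the tool's x, y, z in units of 180 degrees (1.0 is 180 degrees), then the closure, from 0 (fully open) to 1 (shut). In form: x y z rx ry rz fingers; .... A call has 1 to 20 rows; each row is the pose to reach, as a shift and turn from the pose commanded when the call began, along the tool's axes at that moment, turning the shorter way round; what a row does not reach only later rows make up. A row lasts 1/10 s, in which the tool goes at most 50 mm and 8.59 degrees, less where a joint would pass 70% of its speed; a pose out of reach is approached as far as the arm can. A call with a number of a shift or a turn outside -1 to 1 is refused whole. A call with a gripper value outside its range is refused whole. The fingers move at their own pace and stop on an object; FORCE is the grip in N (left out, the last holds). Time passes only in rows, so rows that repeat a pose let the fingers close. It gives the time, the measured TCP pose, the force, the opening and the grip force at its end, in the units of the state.
- robot.get_state(): the state, without advancing time (a new reading comes with each control period).
- robot.get_image(name): name is "side" or "top"; returns a dict with "image" (480x640x3 uint8, red, green, blue), "mtx" (3x3 intrinsics, pixels), "position" and "orientation" of the camera in the world. Camera axes: x right, y down, z forward; pixel columns grow to the right and rows downward; lengths in m; the calibration is good to about 2 mm. A picture is of the moment at which its call begins. There is no depth.
- robot.hand_in(): hands the job in; it is judged then, once.
The state is a dict: "time_s": time; "joint_pos": joint angles; "joint_velocities": joint speeds; "joint_efforts": joint torques, N m; "tool_pos": TCP position; "eef_rot": TCP orientation; "wrist_force": force on the tool from outside, world axes, zero at the start; "wrist_torque": the same for the moment, N m; "opening": finger opening in m; "finger_force": force on a finger pad.
Only numpy, scipy, OpenCV 4.12 (cv2) and the standard library are available. Lean on these libraries where they do the work, as an engineer would, in place of code of your own. Each camera call takes 0.05 s, during which the arm holds its last target. There are 200 camera calls.

### The job

Press the steel release key on top of the wooden capsule caddy with one finger and, as the drawer springs out, stop it with the other finger in front of its upright tab while it is only a few centimetres open (about 3 to 4 cm), so that it cannot run out into the drinking glass. Finish while holding: one finger still pressing the key down, the other still holding the drawer there. Only touch and press: nothing is grasped or lifted, and the glass and the other things on the worktop stay where they stand.

Things in the scene. Friction and masses are not known exactly. Their poses are not given: they have to be found in the camera images.
- caddy: wooden capsule caddy, a low flat-topped box fixed to the worktop, 170 (its x) x 120 (its y) x 50 mm high; origin at the centre of its underside, z up. The drawer comes out of its front, which looks along its own -x. The caddy's position and its yaw vary
- key_top (a point): centre of the top face of the steel release key, a flat rectangular button on the caddy's top, 36 mm square, 52 mm from the caddy's centre towards the front; its top face is 64 mm above the worktop at rest (14 mm proud of the caddy's top), 54 mm fully down. The axes are the caddy's
- key (a joint): travel of the key: 0 at rest, 0.010 m fully down (hard stop). A spring resists with 3 N at rest, 6 N fully down. The drawer is let go at about 6 mm; the key comes back up when let go
- drawer_tab (a point): middle of the top edge of the drawer's upright tab, on its outer face. The tab is flat, 60 mm wide (caddy's y), 5 mm thick, its top 82 mm above the worktop (32 above the caddy's top); below it the drawer front is 116 mm wide, up to 46 mm high. Shut, the tab's outer face is 38 mm from the key's middle and its inner face 15 mm from the key's near edge; it moves along the caddy's -x
- drawer (a joint): how far the drawer stands out: 0 shut and latched, 0.12 m at the end of its run. Let go by the key, it springs out with 6 N (5 N at 35 mm) at about 0.25 m/s and does not stop before the end: it passes 60 mm within about 0.3 s, so the stopping finger must wait there before the key goes down. The gap from the shut tab's outer face to that finger becomes the opening
- glass: clear drinking glass, 48 mm across, 61 mm high, loose, standing in front of the drawer, its centre about 130 mm from the shut drawer's front; origin at the centre of its underside
- salt_mill: small salt shaker, 44 mm across, 90 mm high, loose, beside the caddy; origin at the centre of its underside
- tea_light: tea light, 38 mm across, 17 mm high, loose, beside the drawer's path; origin at the centre of its underside
- tin_a: food tin, 57 mm across, 72 mm high, loose bystander; origin at the centre of its underside
- spice_a: spice jar, 46 mm across, 106 mm high, loose bystander; origin at the centre of its underside
- jar_a: jar, 65 mm across, 87 mm high, loose bystander; origin at the centre of its underside
- lid_jar: jar with a screw lid, 64 mm across, 97 mm high, loose bystander; origin at the centre of its underside
Things that resemble listed ones, but are neither listed nor needed, are in the scene too. Leave any red look-alike of the glass alone.

How it is judged:
By the outcome, as a careful person would: the job done as asked, in the order asked, and still so for the second after the job is handed in, while the arm keeps its last pose, push and grip.
It also fails if it takes over 29 s, if anything falls off the work surface, if the arm or the gripper's body presses on something with over 40 N, if the wrist force passes 120 N, or if a joint passes its speed limit or range.

## Working session

There is one attempt and no reset: what is moved stays moved. The work goes in short steps, Python scripts to look and compute and a shell command to move; the robot and the scene stay as the last step left them, time stands still between calls to the robot, and variables do not carry over. Pictures are saved under pics/ and viewed, at most 10 in all, crops included, and the job is handed in when it is done.

```bash
mkdir -p pics
cat > h.py <<'E'
import numpy as np, cv2
from scipy.spatial.transform import Rotation as R
from cell import robot
def snap(n,f):
    d=robot.get_image(n); cv2.imwrite(f,d["image"][:,:,::-1]); np.savez(f[:-4],**d); return d
def ray(d,px,z):
    v=R.from_quat(d["orientation"]).apply(np.linalg.inv(d["mtx"])@[px[0],px[1],1]); p=np.array(d["position"])
    return p+v*(z-p[2])/v[2]
def proj(d,P):
    c=R.from_quat(d["orientation"]).inv().apply(np.array(P)-d["position"]); q=d["mtx"]@c; return q[:2]/q[2]
E
python3 - <<'E'
from h import *
for n in("top","side"):
    d=snap(n,f"pics/{n}0.png"); print(n,d["position"],d["orientation"],d["mtx"][0,0])
s=robot.get_state(); print(s["tool_pos"],s["eef_rot"],s["opening"],s["time_s"])
E
```

```text
top [0.30932416 0.06333896 1.49504263] [-0.69992919  0.70999872 -0.05376182  0.05577292] 551.1051900731139
side [ 0.51555641 -1.10087518  0.7515444 ] [ 0.86274705  0.0055397   0.00784284 -0.50554459] 612.7401673709744
[ 0.19594169 -0.64548161  0.23045077] [-1.46814673e-01  9.89163722e-01  7.34851041e-04 -2.08037089e-04] 0.08534997149115807 0.1
```

View pics/top0.png

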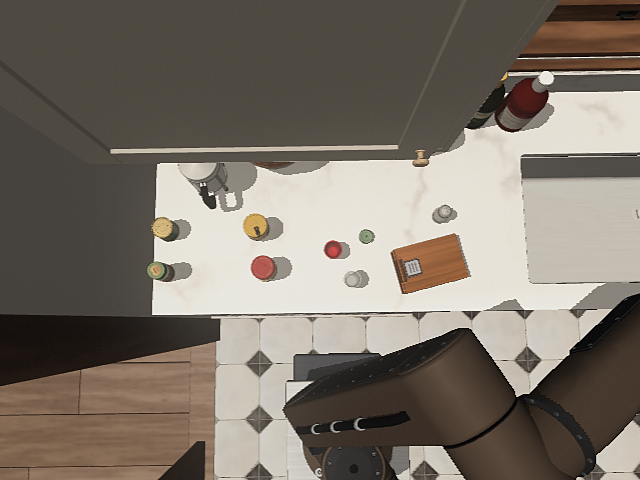

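View pics/side0.png

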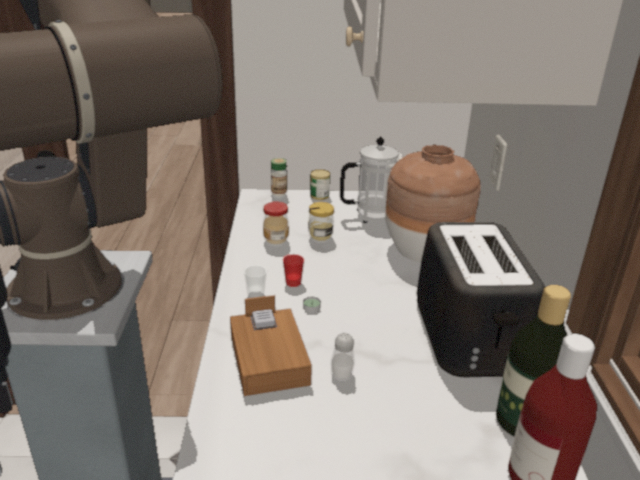

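Candidates: the caddy is at top (430,263), its key at (412,268), and the tab at about (397,265). The clear glass is at (354,279), and the red look-alike at (333,249) is to be left alone. The tea light is at (366,236) and the salt shaker at (443,213). I'll check this in one close crop.

Run:
```python
from h import *
a=cv2.imread("pics/top0.png")[205:305,330:480]; b=cv2.imread("pics/side0.png")[250:400,200:370]
a=cv2.resize(a,None,fx=5.2,fy=5.2,interpolation=cv2.INTER_CUBIC)[:, :780]
cv2.imwrite("pics/topc.png",a)
cv2.imwrite("pics/sidec.png",cv2.resize(b,None,fx=4,fy=4,interpolation=cv2.INTER_CUBIC)[:600])
t=cv2.imread("pics/top0.png"); h=cv2.cvtColor(t,cv2.COLOR_BGR2HSV)
m=cv2.inRange(h,(3,90,50),(20,255,255)); m[:225]=0;m[305:]=0;m[:,:380]=0;m[:,480:]=0
c=max(cv2.findContours(m,0,2)[0],key=cv2.contourArea)
print(cv2.minAreaRect(c)); print(cv2.approxPolyDP(c,4,True)[:,0].tolist())
```

```text
((429.0021667480469, 263.3296203613281), (45.733253479003906, 68.5360336303711), 75.20323944091797)
[[455, 234], [392, 251], [402, 293], [467, 276]]
```

View pics/topc.png

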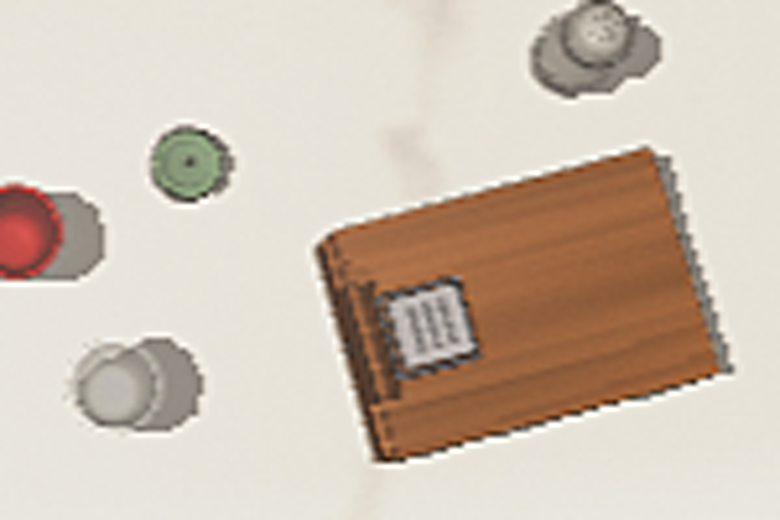

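View pics/sidec.png

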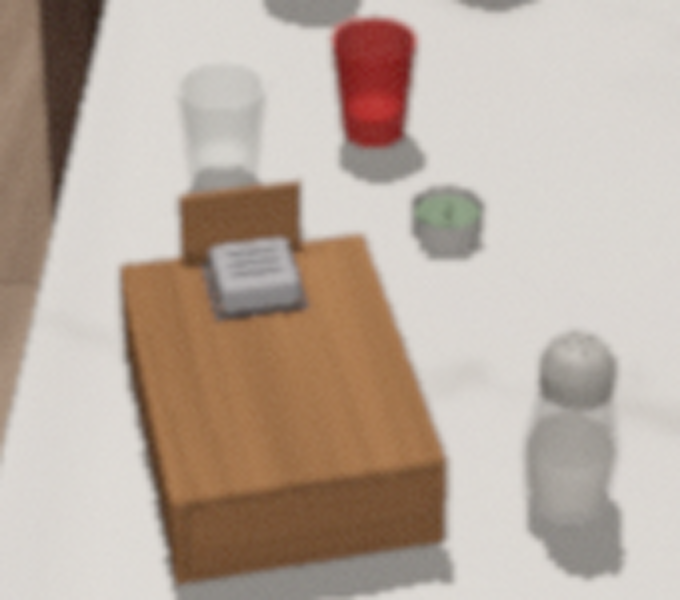

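The crop confirms the caddy, with the key top at top px (413,267) and side px (263,315). The tab stands on the left, towards the clear glass, and the drawer is shut.

Run:
```python
from h import *
T=dict(np.load("pics/top0.npz"));S=dict(np.load("pics/side0.npz"))
tp=lambda x,y:(330+(x+.5)/5.2-.5,205+(y+.5)/5.2-.5); sp=lambda x,y:(200+x/4,250+y/4)
r=np.round
print("key top",r(ray(T,tp(433,322),.064),4),"side",r(ray(S,sp(252,259),.064),4))
for n,p in dict(bl=(650,148),br=(722,372),fr=(378,460),fl=(330,232)).items(): print("T",n,r(ray(T,tp(*p),.05),4))
for n,p in dict(fl=(362,237),fr=(122,266),br=(177,501),bl=(444,461)).items(): print("S",n,r(ray(S,sp(*p),.05),4))
print("tabS",r(ray(S,sp(180,197),.082),4),r(ray(S,sp(300,183),.082),4))
# glass shadow etc
print("glass rim",r(ray(T,tp(117,385),.061),4),"red",r(ray(T,(333,249),.05),4),"tea",r(ray(T,tp(189,162),.017),4),"salt",r(ray(T,tp(598,34),.09),4),"bottle",r(ray(T,(525,105),.2),4),"edge", r(ray(T,(400,310),0),4))
# both-view key: 3D by least squares
```

```text
key top [ 0.4425 -0.1801  0.064 ] side [ 0.4393 -0.1747  0.064 ]
T bl [ 0.5312 -0.2967  0.05  ]
T br [ 0.4165 -0.327   0.05  ]
T fr [ 0.3748 -0.1521  0.05  ]
T fl [ 0.4904 -0.1321  0.05  ]
S fl [ 0.4895 -0.1367  0.05  ]
S fr [ 0.3767 -0.1631  0.05  ]
S br [ 0.4181 -0.3242  0.05  ]
S bl [ 0.5292 -0.2968  0.05  ]
tabS [ 0.4041 -0.1513  0.082 ] [ 0.4599 -0.1382  0.082 ]
glass rim [ 0.4135 -0.0215  0.061 ] red [0.4932 0.0264 0.05  ] tea [ 0.5323 -0.0644  0.017 ] salt [ 0.5829 -0.2638  0.09  ] bottle [ 0.8249 -0.4493  0.2   ] edge [ 0.3319 -0.1517  0.    ]
```

```bash
python3 -m creep '-.1 .11 0 0 0 .004 .18; -.2 .22 0 0 0 .009 .18; -.3 .33 0 0 0 .013 .18; -.4 .44 0 0 0 .017 .18; -.5 .55 0 0 0 .017 .18; -.6 .66 0 0 0 .017 .18; -.7 .77 0 0 0 .017 .18; -.8 .88 0 0 0 .017 .18; -.8 .88 0 0 0 .017 .18' 60 | tail -5
python3 - <<'E'
from h import *
s=robot.get_state();q=R.from_quat(s["eef_rot"]);p=np.array(s["tool_pos"])
print(s["time_s"],p,np.round(s["joint_pos"],3),s["opening"],s["wrist_force"]); print(q.as_matrix().round(4))
print(q.inv().apply(np.array([.4322,-.1411,.2])-p)/.15)
E
```

```text
tool_pos: [0.2732, -0.4828, 0.2314]
eef_rot: [-0.121, 0.993, 0.0, 0.0]
wrist_force: [-0.2, -0.8, 1.0]
opening: 0.0702
finger_force: 0.0
1.0 [ 0.27320924 -0.48281558  0.23135252] [-7.030e-01  1.620e-01 -2.550e-01 -1.000e-03 -1.154e+00 -6.240e-01] 0.07016552035450588 [-0.23267755 -0.8197434   1.01901745]
[[-9.706e-01 -2.408e-01  3.000e-04]
 [-2.408e-01  9.706e-01  5.000e-04]
 [-4.000e-04  4.000e-04 -1.000e+00]]
[-1.57717148  1.95580163  0.21043933]
```

```bash
python3 -m creep '-.1 .12 0 0 0 0 .18; -.2 .24 0 0 0 0 .18; -.3 .36 0 0 0 0 .18; -.4 .48 0 0 0 0 .18; -.5 .6 0 0 0 0 .18; -.6 .72 0 0 0 0 .18; -.7 .84 0 0 0 0 .18; -.79 .97 0 0 0 0 .18; -.79 .97 0 0 0 0 .18' | tail -5
python3 -m creep '-.1 .12 0 0 0 0 .18; -.2 .24 0 0 0 0 .18; -.3 .36 0 0 0 0 .18; -.4 .48 0 0 0 0 .18; -.5 .6 0 0 0 0 .18; -.6 .72 .05 0 0 0 .18; -.7 .84 .1 0 0 0 .18; -.79 .98 .2 0 0 0 .18; -.79 .98 .2 0 0 0 .18; -.79 .98 .2 0 0 0 .18' | tail -5
cat > m.py <<'E'
from h import *
s=robot.get_state();q=R.from_quat(s["eef_rot"]);p=np.array(s["tool_pos"])
print(s["time_s"],p.round(4),np.round(s["joint_pos"],3),round(s["opening"],4),np.round(s["wrist_force"],1),"y",q.as_matrix()[:,1].round(4))
print(q.inv().apply(np.array([.4322,-.1411,.2])-p)/.15)
E
python3 m.py
python3 - <<'E'
from h import *
d=snap("side","pics/side1.png");T=snap("top","pics/top1.png")
a=d["image"][180:400,170:390,::-1];b=T["image"][190:310,330:450,::-1]
cv2.imwrite("pics/c1.png",np.hstack([cv2.resize(a,(400,400),interpolation=2),cv2.resize(b,(400,400),interpolation=2)]))
E
```

```text
tool_pos: [0.3534, -0.3138, 0.2313]
eef_rot: [-0.121, 0.993, 0.0, 0.0]
wrist_force: [0.9, -0.3, -0.1]
opening: 0.0699
finger_force: 0.0
tool_pos: [0.4328, -0.1443, 0.201]
eef_rot: [-0.121, 0.993, -0.0, -0.001]
wrist_force: [0.5, 0.3, 0.9]
opening: 0.0697
finger_force: 0.0
2.9 [ 0.4328 -0.1443  0.201 ] [ 0.112  0.016 -0.493  0.    -1.063 -1.441] 0.0697 [0.5 0.3 0.9] y [-2.401e-01  9.708e-01 -1.000e-04]
[-0.00148007  0.02135954  0.00699348]
```

View pics/c1.png

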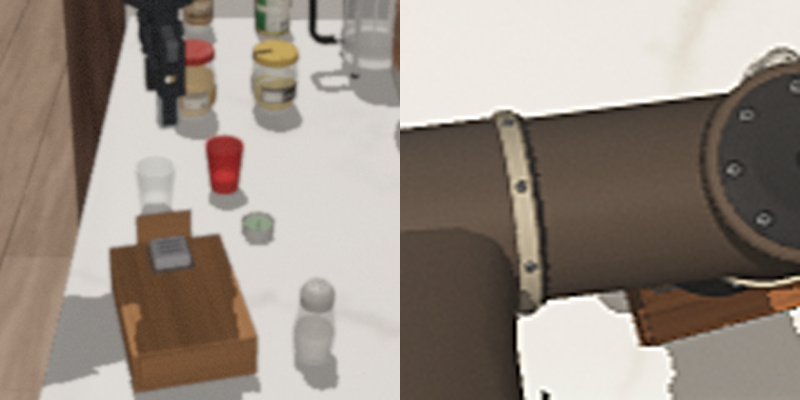

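The side view shows the fingertips above the caddy at crop (168,122). The drawer is shut and the glass undisturbed. The top view is covered by the arm.

```bash
python3 -m creep '0 .02 .1 0 0 0 .18; 0 .02 .2 0 0 0 .18; 0 .02 .3 0 0 0 .18; 0 .02 .4 0 0 0 .18; 0 .02 .5 0 0 0 .18; 0 .02 .6 0 0 0 .18; 0 .02 .66 0 0 0 .18;  0 .02 .66 0 0 0 .18; 0 .02 .66 0 0 0 .18' | tail -5
python3 m.py
python3 - <<'E'
from h import *
d=snap("side","pics/side2.png")
a=d["image"][210:360,200:350,::-1]
cv2.imwrite("pics/c2.png",cv2.resize(a,(600,600),interpolation=2))
E
```

```text
tool_pos: [0.4323, -0.1415, 0.1028]
eef_rot: [-0.12, 0.993, -0.0, 0.0]
wrist_force: [0.2, -0.8, 0.3]
opening: 0.0701
finger_force: 0.0
3.9 [ 0.4323 -0.1415  0.1028] [ 0.119  0.127 -0.633  0.    -0.81  -1.449] 0.0701 [ 0.2 -0.8  0.3] y [-2.387e-01  9.711e-01 -3.000e-04]
[ 1.56171334e-05  2.69132673e-03 -6.47972476e-01]
```

View pics/c2.png

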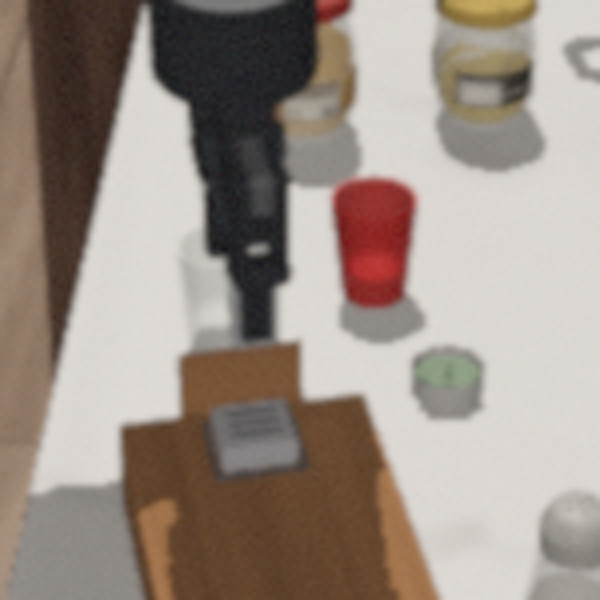

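Run:
```python
from h import *
d=dict(np.load("pics/side2.npz")); f=np.array([-.239,.971,0]); p=np.array([.4323,-.1415,0])
for z in(.10,.103,.108,.113,.118): print(z,"rear back",proj(d,p-.0495*f+[0,0,z]).round(1),"rear inner",proj(d,p-.035*f+[0,0,z]).round(1),"front inner",proj(d,p+.035*f+[0,0,z]).round(1))
print("key now", proj(d,[.4412,-.178,.064]), "tab mid top inner",proj(d,[.4331,-.1455,.082]))
```

```text
0.1 rear back [264.7 303.6] rear inner [263.4 299.1] front inner [257.1 278.7]
0.103 rear back [264.7 302.3] rear inner [263.3 297.8] front inner [257.1 277.4]
0.108 rear back [264.7 300. ] rear inner [263.3 295.5] front inner [257.  275.2]
0.113 rear back [264.6 297.7] rear inner [263.2 293.3] front inner [256.9 273. ]
0.118 rear back [264.6 295.5] rear inner [263.2 291. ] front inner [256.9 270.8]
key now [263.90674172 315.82065214] tab mid top inner [260.61521351 297.73236957]
```

```bash
python3 -m creep '0 0 .08 0 0 0 .18; 0 0 .16 0 0 0 .18; 0 0 .22 0 0 0 .18; 0 0 .26 0 0 0 .18; 0 0 .28 0 0 0 .18; 0 0 .28 0 0 0 .18; 0 0 .28 0 0 0 .18; 0 0 .28 0 0 0 .18' | tail -5
python3 m.py
python3 - <<'E'
from h import *
d=snap("side","pics/side3.png")
a=d["image"][240:360,200:320,::-1]
cv2.imwrite("pics/c3.png",cv2.resize(a,(600,600),interpolation=2))
E
```

```text
tool_pos: [0.4323, -0.1411, 0.0607]
eef_rot: [-0.12, 0.993, -0.0, 0.0]
wrist_force: [0.3, 0.7, 0.1]
opening: 0.0699
finger_force: 0.0
4.75 [ 0.4323 -0.1411  0.0607] [ 0.12   0.191 -0.682  0.    -0.696 -1.449] 0.0699 [0.3 0.7 0.1] y [-2.392e-01  9.710e-01 -1.000e-04]
[ 3.03333898e-04  1.71689568e-05 -9.28871230e-01]
```

View pics/c3.png

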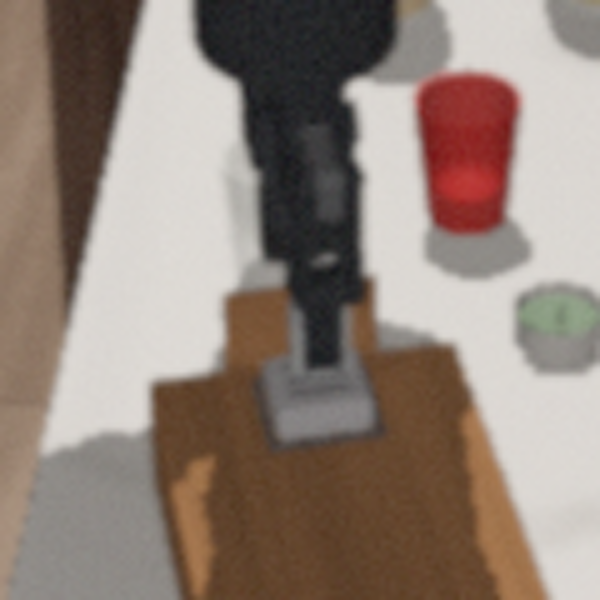

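The near finger stands over the key, with its tip at crop (325,368). The tab is between the fingers and the drawer is still shut.

```bash
python3 -m creep '0 0 .03 0 0 0 .18; 0 0 .06 0 0 0 .18; 0 0 .07 0 0 0 .18; 0 0 .07 0 0 0 .18; 0 0 .07 0 0 0 .18; 0 0 .07 0 0 0 .18'; python3 m.py
```

```text
time_s: 5.4
tool_pos: [0.4326, -0.141, 0.0499]
eef_rot: [-0.121, 0.993, 0.0, 0.0]
wrist_force: [1.6, 1.9, 1.4]
opening: 0.0702
finger_force: 4.6
5.4 [ 0.4326 -0.141   0.0499] [ 0.12   0.21  -0.694 -0.    -0.667 -1.449] 0.0702 [1.6 1.9 1.4] y [-2.393e-01  9.710e-01 -1.000e-04]
[ 1.65375877e-03 -4.90665099e-04 -1.00085327e+00]
```

```bash
python3 -m creep '0 0 .02 0 0 0 .18; 0 0 .04 0 0 0 .18; 0 0 .05 0 0 0 .18; 0 0 .06 0 0 0 .18; 0 0 .06 0 0 0 .18; 0 0 .06 0 0 0 .18; 0 0 .06 0 0 0 .18; 0 0 .06 0 0 0 .18'; python3 m.py
python3 - <<'E'
from h import *
d=snap("side","pics/side4.png")
a=d["image"][240:360,200:320,::-1]
cv2.imwrite("pics/c4.png",cv2.resize(a,(600,600),interpolation=2))
E
```

```text
time_s: 6.2
tool_pos: [0.4332, -0.141, 0.0448]
eef_rot: [-0.121, 0.993, -0.001, 0.001]
wrist_force: [-17.3, 16.0, 60.0]
opening: 0.07
finger_force: 34.6
6.2 [ 0.4332 -0.141   0.0448] [ 0.121  0.218 -0.7    0.002 -0.65  -1.45 ] 0.07 [-17.3  16.   60. ] y [-0.2407  0.9706 -0.0015]
[ 3.86713332e-03 -5.19152130e-04 -1.03490499e+00]
```

View pics/c4.png

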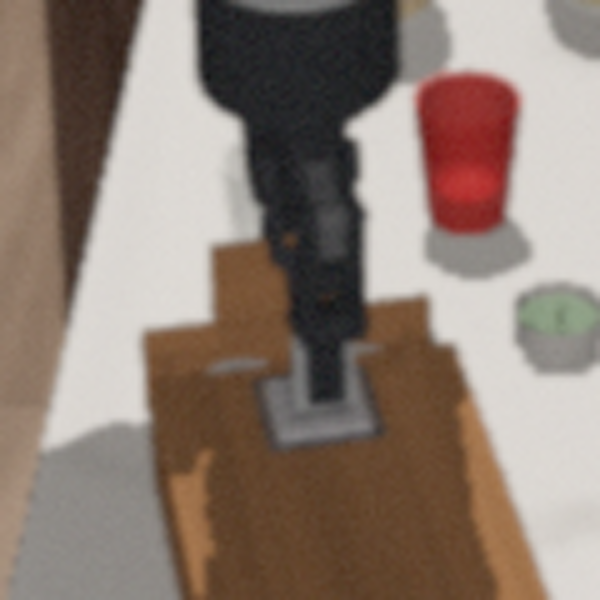

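The drawer came out and stopped against the far finger, with its tab's left top corner at crop (212,248). The key is fully down. I'll ease the 60 N press and check the opening.

```bash
python3 -m creep '0 0 -.01 0 0 0 .18; 0 0 -.017 0 0 0 .18; 0 0 -.017 0 0 0 .18; 0 0 -.017 0 0 0 .18; 0 0 -.017 0 0 0 .18'
python3 - <<'E'
from h import *
d=snap("side","pics/side5.png")
a=d["image"][240:360,200:320,::-1]
cv2.imwrite("pics/c5.png",cv2.resize(a,(600,600),interpolation=2))
d0=dict(np.load("pics/side3.npz")); f=np.array([-.239,.971,0])
A=ray(d0,(200+226/5,240+297/5),.082);B=ray(d,(200+212/5,240+248/5),.082);print("opening",(B-A)@f, B-A)
E
```

```text
time_s: 6.75
tool_pos: [0.4329, -0.141, 0.0456]
eef_rot: [-0.121, 0.993, -0.0, 0.001]
wrist_force: [-8.3, 9.1, 33.7]
opening: 0.07
finger_force: 18.2
opening 0.033553256998907745 [-0.00845243  0.0324749   0.        ]
```

View pics/c5.png

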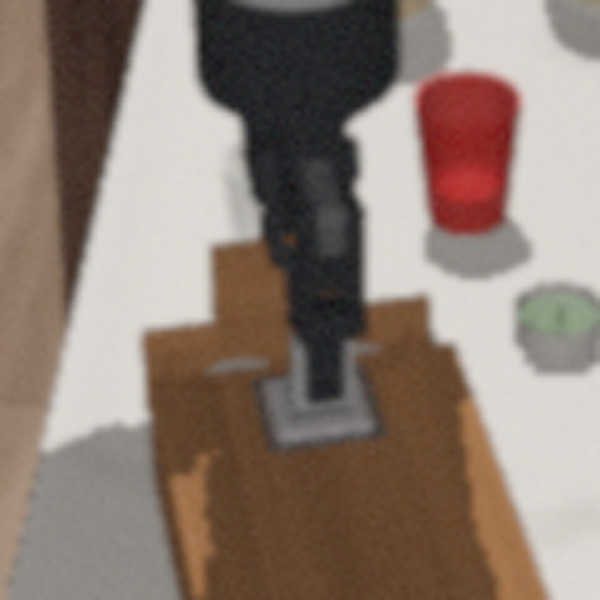

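The key is still fully down and the drawer is held about 34 mm open. The glass at crop (240,200) hasn't moved.

```bash
python3 -c "
from cell import robot
print(robot.hand_in())"
```

```text
the job is handed in; nothing more can be done
None
```

I handed the job in with one finger holding the key fully down (about 34 N) and the other stopping the drawer at about 34 mm open, well clear of the glass, at 6.8 s on the robot's clock; the judge's verdict was not shown.

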